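# Start the powered peg shaper

## Robot

A 7-joint arm with a two-finger parallel gripper is mounted at the origin on the work surface. World frame = base frame: x ahead of the robot, y to its left, z up, the work surface at z = 0. Lengths are in m, angles in rad, forces in N, time in s.
With the tool pointing down it reaches from about 0.425 to 0.925 m from the base axis. Payload 6.8 kg.
Tool frame: the origin (TCP) lies between the finger pads; the fingertips stand 22 mm ahead of it and the grasp point (between the pads) lies 3 mm ahead of it (bot.tip_reach is the distance from the TCP to the fingertips, in m); z points along the fingers, x is the direction in which the jaws open and shut, and the axes are right-handed (so a half turn about z gives the same grasp; the last joint's range is limited). The gripper opens to 85 mm and grips with 20 to 120 N. Pads are 22 mm wide; open, the fingers measure 114 mm over their backs; the gripper's body (76 mm by 85 mm) begins 54 mm behind the grasp point. The pads swing forward as they close: fully open they stand 13 mm farther back than shut.
Start: joints at [1.194, 0.477, 0.022, 1.555, -0.011, 1.109, -0.083], TCP at [0.179, -0.651, 0.253] pointing down, gripper open.
Joint ranges: [-2.96, 2.96], [-0.34, 2.1], [-1.41, 1.46], [0.24, 2.44], [-1.37, 4.51], [0.17, 1.92], [-2.96, 2.96]. Speed limits (rad/s): [2.39, 2.39, 3.14, 3.14, 3.14, 3.14, 3.14].

## Interface

Orientations are given as a unit quaternion [w, x, y, z].
In Python, from station import bot gives the robot as it stands.
- The arm moves only by the tool step_arm, never from a script. Its argument "targets" is a list of rows, each a list of 5 numbers: the shift along the tool's x, y, z in mm, then the turn about the tool's z in degrees, then the closure, from 0 (fully open) to 1 (shut). In form: [[dx, dy, dz, spin, jaw], ...]. A call has 1 to 20 rows; each row is the pose to reach, as a shift and turn from the pose commanded when the call began, along the tool's axes at that moment; what a row does not reach only later rows make up. A row lasts 1/12 s, in which the tool goes at most 41.7 mm and 7.16 degrees, less where a joint would pass 70% of its speed; a pose out of reach is approached as far as the arm can. A call with a gripper value outside its range is refused whole. The fingers move at their own pace and stop on an object; "newtons" is the grip in N (left out, the last holds). Time passes only in rows, so rows that repeat a pose let the fingers close. It gives the time, the measured TCP pose, the force and the opening at its end, in the units of the state.
- bot.get_obs(): the state, without advancing time (a new reading comes with each control period).
- bot.read_camera(name): name is "scene" or "top" or "wrist"; returns a dict with "frame" (384x512x3 uint8, red, green, blue), "z_map" (384x512 float32, m along the optical axis (not along the pixel's ray), 0 where there is no reading), "fov_y" (degrees; the focal length in pixels is half the picture's height over the tangent of half this angle, whatever the lens; pixels are square), "cx", "cy" (the principal point, pixels), "R" (3x3) and "t" (3): a world point X has camera coordinates R X + t. Camera axes: x right, y down, z forward; pixel columns grow to the right and rows downward; lengths in m; the calibration is good to about 2 mm. A picture is of the moment at which its call begins.
- bot.hand_in(): hands the job in, once; it reports no verdict.
The state is a dict: "t": time; "q": joint angles; "joint_vel": joint speeds; "joint_torque": joint torques, N m; "eef_pos": TCP position; "tool_rot": TCP orientation; "contact_force": force on the tool from outside, world axes, zero at the start; "torque": the same for the moment, N m; "gripper_width": opening from 0.0 (shut) to 1.0 (fully open).
Only numpy, scipy, OpenCV 4.12 (cv2) and the standard library are available. Lean on these libraries where they do the work, as an engineer would, in place of code of your own. Each camera call takes 0.05 s, during which the arm holds its last target.

## Task

Get the peg shaper running, in this order: push its open brass cover down until it is fully shut, then press the marked end of the black rocker all the way down to switch on the dust extraction, and only then press the green button all the way in, keep it in for a moment and let it come back out. Just push with the fingertips: lift nothing, do not press the red stop button, and leave the pegs and everything else on the bench where they are.

Things in the scene. Friction and masses are not known exactly. Their poses are not given: they have to be found in the camera images.
- shaper: Fixed peg shaper: grey base plate 120 (x) x 185 (y, -55 to +130) x 30 mm high with a brass trough 90 x 90 mm, top 66 mm above the bench, and at +y a grey motor, top 102 mm above the bench. Origin on the bench under the centre of the trough, z up. The cover's hinge line runs along y at x = +42 mm, 67 mm above the bench.
- cover (a joint): Hinge angle of the flat brass cover (rad): 0 fully shut (level, outer face 71 mm above the bench, hard stop), up to 1.4 open; starts at 0.5 to 0.9, free edge up, outer face looking up and to the shaper's +x. 92 mm from hinge to free edge, 90 wide, 4 thick. Stiff hinge, stays where left; 2 to 6 N straight down on the outer face 30 to 45 mm from the hinge line shuts it.
- cover_edge (a point): Middle of the cover's free edge, on the outer face, 92 mm from the hinge; moves with the cover. Shut, it is at x = -50, y = 0, z = 71 mm in the shaper's frame.
- rocker_box: Fixed grey switch box, 90 (x) x 60 (y) mm in plan, 45 mm high; origin at the centre of its underside, z up. Carries a black two-way rocker 60 mm long (along x) and 28 mm wide in the middle of its top; the pivot is along y, over the origin, 52 mm above the bench. The rocker's +x half is the one to press: it stands up at the start and bears a white bar.
- rocker (a joint): Angle of the rocker (rad), at most 0.05 at the start: 0 off (the marked half slopes up by 0.4 rad from the pivot, its end about 67 mm above the bench), 0.40 fully on (the marked half level, its face 55 mm above the bench, against a stop). It stays where it is left; some 2 to 4 N on the marked half turns it.
- rocker_on (a point): Point on the upper face of the marked half, 20 mm from the pivot; moves with the rocker. Off it is at x = 17, z = 63 mm, fully on at x = 20, z = 55 mm in the frame of rocker_box (y = 0).
- run_box: Fixed grey switch box, 64 x 64 mm in plan, 45 mm high; origin at the centre of its underside, z up. Carries the green push button (32 mm across) in the middle of its top.
- run (a joint): How far the green button is pressed in (m): 0 out, 0.006 fully in (about 5 N, then a hard stop). It springs back when let go.
- run_top (a point): Centre of the green button's top, 55 mm above the bench when out; moves with the button.
- stop_box: Fixed grey switch box, 64 x 64 mm in plan, 45 mm high; origin at the centre of its underside, z up. Carries the red stop button (36 mm across), not to be pressed, in the middle of its top, 55 mm above the bench.
- stop (a joint): How far the red stop button is pressed in (m): 0 out, 0.006 fully in.
- stand: Fixed black walnut stand 50 x 110 x 40 mm high with three slots in a row along its y; origin under its centre.
- peg0: Bystander: loose rosewood tuning peg upright in a slot of the stand, its head up to 66 mm above its lower end (76 mm above the bench); origin at the lower end of the shank.
- peg1: Bystander: loose rosewood tuning peg upright in a slot of the stand, its head up to 66 mm above its lower end (76 mm above the bench); origin at the lower end of the shank.
- peg2: Bystander: loose rosewood tuning peg upright in a slot of the stand, its head up to 66 mm above its lower end (76 mm above the bench); origin at the lower end of the shank.
- nut: Bystander: loose bone violin nut, a cream bar 24 x 6 x 8 mm lying on the bench; origin under its centre.
- reamer: Bystander: loose pear-shaped beech reamer handle standing upright, 36 mm thick, 85 mm high; origin under its centre.
- sharpener: Bystander: loose dark green enamel pencil sharpener, block 60 x 42 x 50 mm high; origin under its centre.

How it is judged:
On the way, in this order (a step that is already met when the one before it is completed fails the run):
1. the brass cover is pushed fully shut (value of joint cover below 0.06 rad), for 0.2 s.
2. the rocker is switched on (value of joint rocker above 0.32 rad), for 0.2 s.
3. the green button is pressed in (value of joint run above 0.0045 m), for 0.15 s.
4. the green button is let go (value of joint run below 0.0015 m), for 0.1 s.
At the end, for the whole second after the job is handed in: Cover within 0.06 rad of shut, rocker beyond 0.32 of its 0.40 rad, green button (after being pressed in at least 4.5 of its 6 mm) out again, red button out, every loose bystander within 15 mm of where it began (value of joint cover below 0.06 rad and value of joint rocker above 0.32 rad and value of joint each of run, stop below 0.0015 m and distance of each of peg0, peg1, peg2, nut, reamer, sharpener from where it was at the start of the episode below 0.015 m); the robot touches nothing.
It fails at once if the rocker is switched on while the cover is still open (value of joint rocker above 0.2 rad and value of joint cover above 0.12 rad).
It fails at once if the green button is pressed before the cover is shut and the rocker on (value of joint run above 0.003 m and (value of joint cover above 0.12 rad or value of joint rocker below 0.25 rad)).
It fails at once if the red stop button is pressed (value of joint stop above 0.002 m).
It fails at once if the cover is lifted farther open (value of joint cover above 1.1 rad).
It fails at once if a bystander is lifted, carried or knocked away (distance of any of peg0, peg1, peg2, nut, reamer, sharpener from where it was at the start of the episode above 0.02 m).
It also fails if it takes over 51 s, if anything falls off the work surface, if the arm or the gripper's body presses on something with over 40 N, if the wrist force passes 120 N, or if a joint passes its speed limit or range.

## Working session

There is one attempt and no reset: what is moved stays moved. The work goes in short steps, Python scripts to look and compute and a tool call to move; the robot and the scene stay as the last step left them, time stands still between calls to the robot, and variables do not carry over. Pictures are saved under pics/ and viewed, and the job is handed in when it is done.

Besides the shell and the picture viewer there is one more tool, called after "Call:" as name([rows], argument=value, ...), one row to a line, values as JSON. step_arm: Moves the arm, as the interface text tells. Its arguments: {"type":"object","properties":{"targets":{"type":"array"},"newtons":{"type":"number"}},"required":["targets"]}

```bash
mkdir -p pics; cat > h.py <<'E'
import numpy as np, cv2
from station import bot
def grab(n,tag):
    c=bot.read_camera(n); np.savez(f'{n}_{tag}.npz',**c)
    cv2.imwrite(f'pics/{n}_{tag}.png',c['frame'][:,:,::-1]); return c
def pts(c):
    f=192/np.tan(np.radians(c['fov_y'])/2); z=c['z_map']
    v,u=np.mgrid[0:384,0:512]
    P=np.stack([(u-c['cx'])/f*z,(v-c['cy'])/f*z,z],-1)
    W=(P-c['t'])@c['R']; W[z==0]=np.nan; return W
E
python3 - <<'E'
from h import *
for n in('scene','top','wrist'):
    c=grab(n,'0'); print(n,c['fov_y'],c['cx'],c['cy'],-c['R'].T@c['t'],c['R'].round(3).tolist(),(c['z_map']>0).mean())
o=bot.get_obs(); print(o, bot.tip_reach)
E
```

```text
scene 49.277221836084294 264.4075657002181 187.0620034852109 [ 1.25140855 -0.34477591  0.60213259] [[0.401, 0.916, 0.012], [0.533, -0.222, -0.817], [-0.745, 0.334, -0.577]] 0.9957733154296875
top 53.272476159275676 253.33076357373614 183.3154781687261 [ 0.49222032 -0.04789754  0.85614366] [[0.022, -1.0, 0.017], [-0.999, -0.022, -0.046], [0.046, -0.016, -0.999]] 0.9957733154296875
wrist 68.62465343308983 255.01246831029866 192.78999272396308 [ 0.24467411 -0.631902    0.37380246] [[0.266, -0.964, -0.002], [-0.929, -0.257, 0.267], [-0.258, -0.07, -0.964]] 0.9961649576822916
{'t': 0.15, 'q': array([ 1.19388252,  0.47762963,  0.0223489 ,  1.55621222, -0.01147481,
        1.10927651, -0.08309252]), 'joint_vel': array([ 0.00060838, -0.00130174,  0.00127112, -0.00380882, -0.00232534,
       -0.00054218,  0.00025167]), 'joint_torque': array([ 1.84936522e-03, -5.96926904e+01,  1.60979580e+00, -2.81491238e+01,
        1.26379743e-02,  6.53048177e-03,  5.75022142e-06]), 'eef_pos': array([ 0.1791505 , -0.65036038,  0.25254118]), 'tool_rot': array([-3.73486133e-04,  7.95493812e-01, -6.05961308e-01, -5.90516065e-04]), 'contact_force': array([-0.65625393,  0.3749809 , -0.47555707]), 'torque': array([ 0.04001744, -0.00958695, -0.01391055]), 'gripper_width': 0.9994615419682212} 0.022
```

View pics/top_0.png

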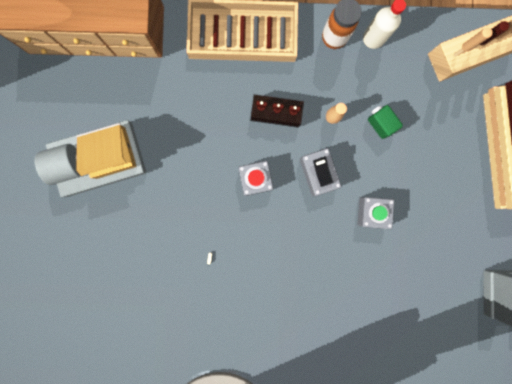

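View pics/scene_0.png

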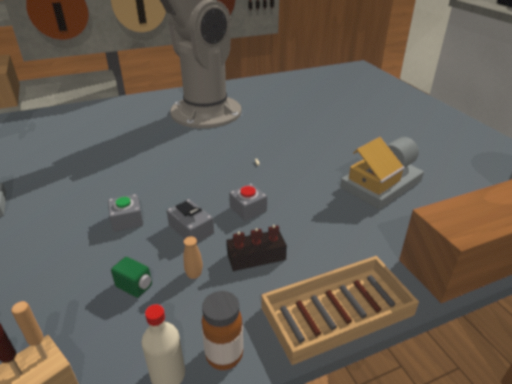

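```bash
cat > m.py <<'E'
from h import *
c=dict(np.load('top_0.npz')); W=pts(c); fr=c['frame']; hsv=cv2.cvtColor(fr,cv2.COLOR_RGB2HSV)
H,S,V=[hsv[...,i].astype(int) for i in range(3)]
def blob(name,m,box):
    b=np.zeros_like(m);u0,v0,u1,v1=box;b[v0:v1,u0:u1]=m[v0:v1,u0:u1]
    P=W[b];P=P[np.isfinite(P[:,2])]
    v,u=np.nonzero(b); r=cv2.minAreaRect(P[:,:2].astype(np.float32)*1000)
    print(name,len(P),'px',u.mean().round(1),v.mean().round(1),'med',np.median(P,0).round(4),'mean',P.mean(0).round(4),'zr',np.percentile(P[:,2],[2,98]).round(3),'rect',np.round(r[0],1),np.round(r[1],1),round(r[2],1));return P
blob('green',(H>45)&(H<85)&(S>120),(355,190,400,235))
blob('red',((H<8)|(H>172))&(S>150),(235,155,280,200))
Z=W[...,2]
blob('runbox',(Z>0.035),(350,185,405,240))
blob('stopbox',(Z>0.035),(230,150,280,205))
blob('rockbox',(Z>0.035)&(Z<.048),(295,140,348,205))
blob('rocker',(V<60),(295,145,348,195))
blob('mark',(V>180)&(S<40),(310,150,332,170))
blob('brass',(H>12)&(H<30)&(S>120),(70,110,145,190))
blob('base',(Z>0.02)&(Z<.04),(30,100,160,210))
blob('motor',(Z>0.06)&(S<100),(30,130,78,190))
blob('stand',(Z>0.02),(240,85,312,135))
blob('reamer',(Z>0.02),(320,95,352,130))
E
python3 m.py
python3 -c "
import cv2
a=cv2.imread('pics/top_0.png');b=cv2.imread('pics/scene_0.png')
cv2.imwrite('pics/z1.png',cv2.hconcat([cv2.resize(a[100:210,20:160],(560,440),interpolation=2)]))
cv2.imwrite('pics/z2.png',cv2.resize(a[85:240,230:420],(760,620*1),interpolation=2)[:600])
"
```

```text
green 144 px 379.4 212.6 med [ 0.4729 -0.3273  0.055 ] mean [ 0.4735 -0.327   0.055 ] zr [0.052 0.058] rect [ 473.7 -327.2] [27.1 27.1] 39.9
red 177 px 255.8 177.4 med [ 0.5421 -0.066   0.0552] mean [ 0.5416 -0.0657  0.0554] zr [0.053 0.058] rect [542.4 -66.2] [29.5 29.4] 1.4
runbox 925 px 377.5 212.7 med [ 0.4728 -0.3243  0.0456] mean [ 0.4729 -0.3256  0.0469] zr [0.039 0.057] rect [ 472.9 -327.7] [63.9 63.8] 86.3
stopbox 895 px 255.5 177.9 med [ 0.5405 -0.065   0.0463] mean [ 0.5409 -0.0653  0.0479] zr [0.042 0.057] rect [541.4 -65.6] [64. 64.] 13.1
rockbox 793 px 320.4 172.2 med [ 0.5563 -0.1996  0.0449] mean [ 0.5566 -0.2034  0.0446] zr [0.04  0.047] rect [ 557.7 -205.6] [90.1 59.9] 19.3
rocker 243 px 323.1 173.4 med [ 0.5522 -0.2069  0.056 ] mean [ 0.5531 -0.2068  0.0568] zr [0.053 0.065] rect [ 557.6 -205.5] [54.2 25.1] 19.5
mark 129 px 318.0 156.9 med [ 0.591  -0.197   0.0458] mean [ 0.5885 -0.1969  0.0491] zr [0.042 0.066] rect [ 586.8 -199.8] [25.6 46.8] 19.7
brass 2250 px 103.7 152.5 med [0.5812 0.2379 0.0948] mean [0.5824 0.2391 0.0916] zr [0.051 0.12 ] rect [587.  245.8] [86.6 90.8] 18.3
base 1495 px 99.0 166.7 med [0.5414 0.2752 0.0301] mean [0.5586 0.2711 0.03  ] zr [0.023 0.036] rect [577.  282.2] [120.3 185.9] 18.3
motor 1353 px 56.6 164.1 med [0.5561 0.3294 0.0958] mean [0.5567 0.3308 0.0925] zr [0.066 0.104] rect [567.2 330.4] [83.  83.4] 17.9
stand 1265 px 276.9 109.8 med [ 0.687  -0.1081  0.0405] mean [ 0.6884 -0.1082  0.0439] zr [0.025 0.073] rect [ 691.4 -108.7] [110.1  51.6] 83.7
reamer 293 px 336.0 112.9 med [ 0.68   -0.2301  0.0619] mean [ 0.6806 -0.2311  0.0615] zr [0.022 0.087] rect [ 683.6 -232.8] [33.6 28.5] 14.9
```

View pics/z1.png

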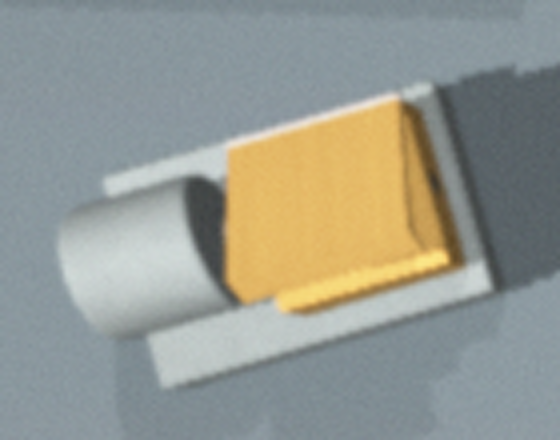

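View pics/z2.png

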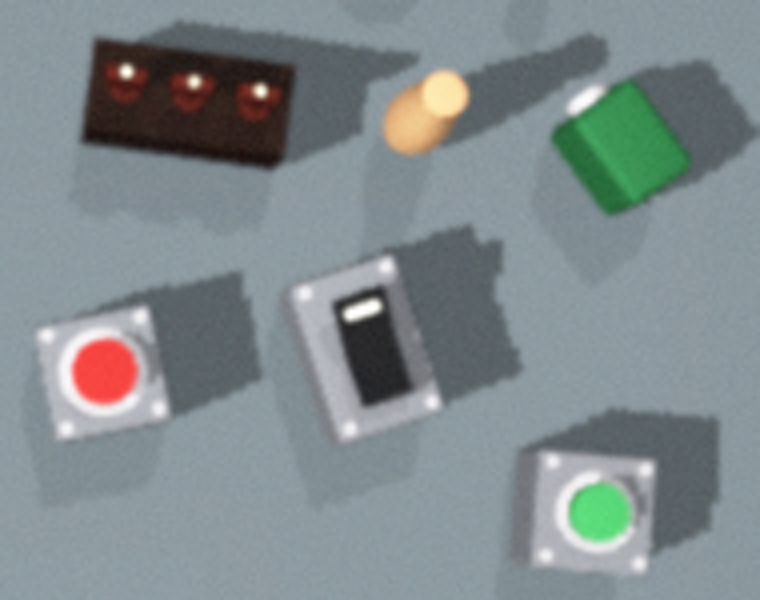

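Top view: shaper at (95,158) with hinge on the far side, free edge toward the robot; rocker box (321,171) with the white bar on the far end; green (379,213), red (256,177). The depth gives consistent positions. I'll move, jaws closing, via (0.50,-0.25).

Call:
step_arm([
  [-150, -208, 0, 0, 1],
  [-150, -208, 0, 0, 1],
  [-150, -208, 0, 0, 1],
  [-150, -208, 0, 0, 1],
  [-150, -208, 0, 0, 1],
  [-150, -208, 0, 0, 1],
  [-150, -208, 0, 0, 1],
  [-300, -415, 0, 0, 1],
  [-300, -415, 0, 0, 1],
  [-300, -415, 0, 0, 1],
  [-300, -415, 0, 0, 1],
  [-300, -415, 0, 0, 1],
  [-300, -415, 0, 0, 1],
  [-300, -415, 0, 0, 1],
])

```text
t: 1.32
eef_pos: [0.5046, -0.2433, 0.2535]
tool_rot: [-0.002, 0.799, -0.602, 0.0]
contact_force: [1.5, 1.1, 0.6]
gripper_width: 0.004
```

```bash
python3 - <<'E'
from h import *
print(bot.get_obs())
c=dict(np.load('top_0.npz'));W=pts(c);hsv=cv2.cvtColor(c['frame'],cv2.COLOR_RGB2HSV)
m=(hsv[...,0]>12)&(hsv[...,0]<30)&(hsv[...,1]>120)&(W[...,2]>.07)
m[:,:70]=0;m[:,145:]=0;m[:110]=0;m[190:]=0
P=W[m];a=np.radians(18.3);o=np.array([.5888,.2466])
x=(P[:,:2]-o)@[np.cos(a),np.sin(a)];y=(P[:,:2]-o)@[-np.sin(a),np.cos(a)]
for lo in range(-50,60,10):
    k=(x*1000>lo)&(x*1000<=lo+10)&(abs(y)<.03)
    if k.sum():print(lo,k.sum(),np.median(P[k,2]).round(4))
E
```

```text
{'t': 1.3167, 'q': array([ 0.50790823,  0.29853214, -0.2047611 ,  1.82318424,  0.06487515,
        1.02501155, -1.01291875]), 'joint_vel': array([-0.03832889,  0.01495532,  0.04779061, -0.01047963,  0.03555873,
        0.02240972, -0.02999594]), 'joint_torque': array([  2.89371125, -46.37255788,   1.72862671, -26.29233778,
         0.53419556,   0.11740139,  -0.77295598]), 'eef_pos': array([ 0.50463713, -0.24327066,  0.25347752]), 'tool_rot': array([-2.35371770e-03,  7.98714465e-01, -6.01705624e-01,  7.31423871e-05]), 'contact_force': array([1.52072325, 1.0629962 , 0.56906718]), 'torque': array([ 0.07875712, -0.02819267,  0.03421678]), 'gripper_width': 0.003606134712746008}
-50 56 0.1074
-40 194 0.1169
-30 141 0.1153
-20 134 0.1089
-10 132 0.1024
0 132 0.096
10 120 0.0896
20 123 0.0832
30 118 0.0768
40 13 0.073
```

Call:
step_arm([
  [-225, -108, 0, 0, 1],
  [-225, -108, 0, 0, 1],
  [-225, -108, 0, 0, 1],
  [-225, -108, 0, 0, 1],
  [-225, -108, 0, 0, 1],
  [-225, -108, 0, 0, 1],
  [-450, -216, 40, 0, 1],
  [-450, -216, 40, 0, 1],
  [-450, -216, 40, 0, 1],
  [-450, -216, 40, 0, 1],
  [-450, -216, 40, 0, 1],
  [-450, -216, 40, 0, 1],
  [-450, -216, 40, 0, 1],
  [-450, -216, 80, 0, 1],
  [-450, -216, 80, 0, 1],
  [-450, -216, 80, 0, 1],
  [-450, -216, 80, 0, 1],
  [-450, -216, 80, 0, 1],
  [-450, -216, 80, 0, 1],
  [-450, -216, 80, 0, 1],
])

```text
t: 2.98
eef_pos: [0.5892, 0.2397, 0.1748]
tool_rot: [-0.001, 0.795, -0.606, 0.001]
contact_force: [0.7, -0.1, 0.0]
gripper_width: -0.003
```

```bash
cat > go.py <<'E'
import sys
from h import *
from scipy.spatial.transform import Rotation as Rn
o=bot.get_obs();q=o['tool_rot'];R=Rn.from_quat([q[1],q[2],q[3],q[0]]).as_matrix()
tg=np.array([float(a) for a in sys.argv[1:4]])
print('t',o['t'],'pos',o['eef_pos'].round(4),'q',o['q'].round(2),'F',o['contact_force'].round(1))
print('tool shift mm',(1000*R.T@(tg-o['eef_pos'])).round(1),'yawx',np.degrees(np.arctan2(R[1,0],R[0,0])).round(1), 'tilt z',R[:,2].round(4))
E
python3 go.py .5935 .2482 .093
```

```text
t 2.9833 pos [0.5892 0.2397 0.1748] q [-0.21  0.52 -0.37  1.71  0.22  0.96 -1.97] F [ 0.7 -0.1  0. ]
tool shift mm [-7.  -6.2 81.8] yawx -74.6 tilt z [ 2.1e-03  8.0e-04 -1.0e+00]
```

Call:
step_arm([
  [-7, -6, 0, 0, 1],
  [-7, -6, 25, 0, 1],
  [-7, -6, 45, 0, 1],
  [-7, -6, 55, 0, 1],
  [-7, -6, 60, 0, 1],
  [-7, -6, 64, 0, 1],
  [-7, -6, 68, 0, 1],
  [-7, -6, 72, 0, 1],
  [-7, -6, 75, 0, 1],
  [-7, -6, 77, 0, 1],
  [-7, -6, 78, 0, 1],
  [-7, -6, 78, 0, 1],
])

```text
t: 3.98
eef_pos: [0.5924, 0.2482, 0.0952]
tool_rot: [-0.0, 0.795, -0.606, 0.0]
contact_force: [-0.3, 0.3, -0.4]
gripper_width: -0.0
```

```bash
python3 go.py .5935 .2482 .093; python3 - <<'E'
from h import *
grab('scene','1')
E
```

```text
t 3.9833 pos [0.5924 0.2482 0.0952] q [-0.25  0.62 -0.34  1.74  0.27  0.83 -2.02] F [-0.3  0.3 -0.4]
tool shift mm [ 0.3 -1.1  2.2] yawx -74.6 tilt z [ 0.  0. -1.]
```

View pics/scene_1.png

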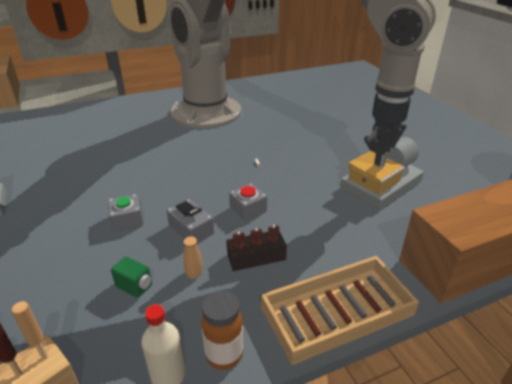

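The picture shows the cover nearly level under the fingertips at (380,165). Pressing further until the stop pushes back.

Call:
step_arm([
  [0, 0, 1, 0, 1],
  [0, 0, 2, 0, 1],
  [0, 0, 3, 0, 1],
  [0, 0, 4, 0, 1],
  [0, 0, 5, 0, 1],
  [0, 0, 5, 0, 1],
  [0, 0, 5, 0, 1],
  [0, 0, 5, 0, 1],
])

```text
t: 4.7
eef_pos: [0.5925, 0.2482, 0.0929]
tool_rot: [-0.0, 0.795, -0.606, 0.001]
contact_force: [-7.2, -3.0, 19.5]
gripper_width: 0.001
```

```bash
python3 go.py .5935 .2482 .093
```

```text
t 4.7 pos [0.5925 0.2482 0.0929] q [-0.25  0.63 -0.34  1.74  0.27  0.82 -2.02] F [-7.2 -3.  19.5]
tool shift mm [ 0.3 -0.9 -0.1] yawx -74.6 tilt z [ 9.e-04 -6.e-04 -1.e+00]
```

Call:
step_arm([
  [0, 0, -40, 0, 1],
  [0, 0, -75, 0, 1],
  [0, 0, -75, 0, 1],
  [0, 0, -75, 0, 1],
])

```text
t: 5.03
eef_pos: [0.594, 0.249, 0.1679]
tool_rot: [-0.002, 0.795, -0.606, 0.001]
contact_force: [0.2, -0.0, 0.5]
gripper_width: -0.003
```

```bash
python3 - <<'E'
from h import *
grab('scene','2')
c=grab('top','2');W=pts(c)
a=np.radians(18.3);o=np.array([.5888,.2466])
x=(W[...,:2]-o)@[np.cos(a),np.sin(a)];y=(W[...,:2]-o)@[-np.sin(a),np.cos(a)]
for lo in range(-60,60,10):
    k=(x*1000>lo)&(x*1000<=lo+10)&(abs(y)<.04)&(W[...,2]<.125)
    if k.sum():print(lo,k.sum(),np.median(W[k][:,2]).round(4))
E
python3 go.py .5766 -.1988 .165
```

```text
-60 248 0.0294
-50 311 0.07
-40 188 0.0714
-30 189 0.0715
-20 192 0.0713
-10 189 0.0714
0 192 0.0713
10 158 0.0714
20 116 0.0713
30 70 0.0714
40 45 0.0713
50 12 0.0294
t 5.1333 pos [0.5921 0.2478 0.1647] q [-0.23  0.54 -0.37  1.7   0.23  0.95 -1.98] F [ 0.5  0.3 -0.4]
tool shift mm [426.5 133.5  -0. ] yawx -74.6 tilt z [-5.e-04 -6.e-04 -1.e+00]
```

View pics/scene_2.png

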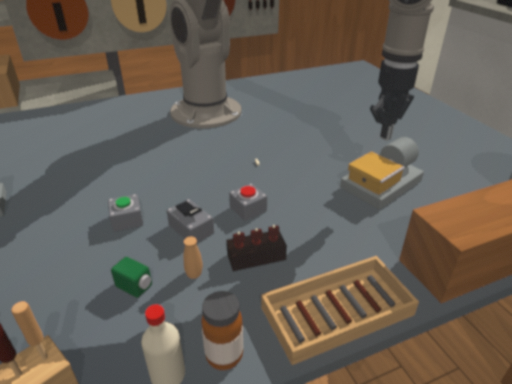

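The cover is level at 71 mm everywhere, so it is shut. On to the rocker.

Call:
step_arm([
  [213, 67, 0, 0, 1],
  [213, 67, 0, 0, 1],
  [213, 67, 0, 0, 1],
  [213, 67, 0, 0, 1],
  [213, 67, 0, 0, 1],
  [213, 67, 0, 0, 1],
  [427, 134, 0, 0, 1],
  [427, 134, 0, 0, 1],
  [427, 134, 0, 0, 1],
  [427, 134, 0, 0, 1],
  [427, 134, 0, 0, 1],
  [427, 134, 0, 0, 1],
  [427, 134, 30, 0, 1],
  [427, 134, 30, 0, 1],
  [427, 134, 30, 0, 1],
  [427, 134, 30, 0, 1],
  [427, 134, 30, 0, 1],
])

```text
t: 6.55
eef_pos: [0.5773, -0.1977, 0.136]
tool_rot: [-0.0, 0.796, -0.605, 0.0]
contact_force: [0.6, -0.1, -0.4]
gripper_width: 0.003
```

```bash
python3 go.py .5766 -.1988 .077;python3 - <<'E'
from h import *
grab('wrist','3')
E
```

```text
t 6.55 pos [ 0.5773 -0.1977  0.136 ] q [ 0.44  0.52 -0.29  1.8   0.19  0.85 -1.23] F [ 0.6 -0.1 -0.4]
tool shift mm [ 0.9  1.  59. ] yawx -74.5 tilt z [ 7.e-04  3.e-04 -1.e+00]
```

View pics/wrist_3.png

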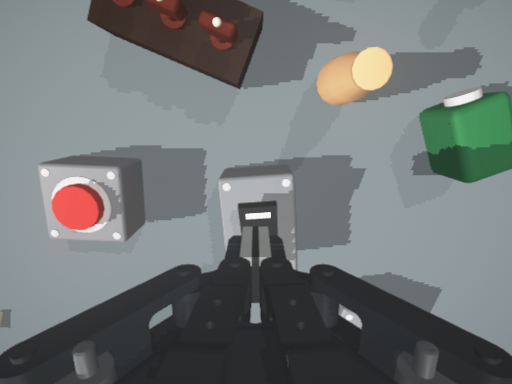

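The fingers line up with the rocker, with the white bar at (258,216) just beyond the tips. Press.

Call:
step_arm([
  [1, 1, 25, 0, 1],
  [1, 1, 42, 0, 1],
  [1, 1, 46, 0, 1],
  [1, 1, 49, 0, 1],
  [1, 1, 52, 0, 1],
  [1, 1, 55, 0, 1],
  [1, 1, 57, 0, 1],
  [1, 1, 59, 0, 1],
  [1, 1, 60, 0, 1],
  [1, 1, 61, 0, 1],
  [1, 1, 61, 0, 1],
  [1, 1, 61, 0, 1],
])

```text
t: 7.6
eef_pos: [0.5773, -0.2003, 0.0768]
tool_rot: [-0.001, 0.795, -0.606, 0.001]
contact_force: [-2.4, 2.8, 17.4]
gripper_width: 0.003
```

```bash
python3 go.py .5766 -.1988 .077
```

```text
t 7.6 pos [ 0.5773 -0.2003  0.0768] q [ 0.43  0.6  -0.26  1.83  0.22  0.74 -1.26] F [-2.4  2.8 17.4]
tool shift mm [-1.6  0.3 -0.2] yawx -74.6 tilt z [ 2.9e-03 -9.0e-04 -1.0e+00]
```

Against the stop (17 N, tip at 55 mm). Hold a moment, raise and move aside, then check.

Call:
step_arm([
  [0, 0, 0, 0, 1],
  [0, 0, 0, 0, 1],
  [0, 0, -40, 0, 1],
  [0, 0, -70, 0, 1],
  [0, 0, -70, 0, 1],
  [80, 70, -70, 0, 1],
  [80, 70, -70, 0, 1],
  [80, 70, -70, 0, 1],
  [80, 70, -70, 0, 1],
  [80, 70, -70, 0, 1],
])

```text
t: 8.43
eef_pos: [0.528, -0.2984, 0.144]
tool_rot: [0.001, 0.794, -0.608, -0.0]
contact_force: [0.5, 1.3, -0.7]
gripper_width: -0.0
```

```bash
python3 - <<'E'
from h import *
grab('scene','4'); c=grab('top','4');W=pts(c)
a=np.radians(19.4);o=np.array([.5577,-.2055])
x=(W[...,:2]-o)@[np.cos(a),np.sin(a)];y=(W[...,:2]-o)@[-np.sin(a),np.cos(a)]
for lo in range(-30,30,10):
    k=(x*1000>lo)&(x*1000<=lo+10)&(abs(y)<.01)
    if k.sum():print(lo,k.sum(),np.median(W[k][:,2]).round(4))
E
python3 go.py .4735 -.3273 .100
```

```text
-30 42 0.0647
-20 45 0.062
-10 45 0.0574
0 44 0.0553
10 47 0.0551
20 42 0.0556
t 8.5333 pos [ 0.53   -0.295   0.1442] q [ 0.61  0.5  -0.27  1.81  0.17  0.86 -1.04] F [-0.5  0.1  0.2]
tool shift mm [16.1 63.  44.1] yawx -74.6 tilt z [ 1.e-04  7.e-04 -1.e+00]
```

View pics/scene_4.png

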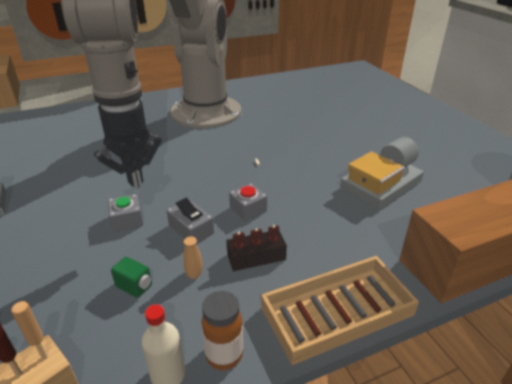

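The marked half is level at 55 mm and the other end is up at 65, so the rocker is on. Now move over the green button.

Call:
step_arm([
  [16, 63, 0, 0, 1],
  [16, 63, 0, 0, 1],
  [16, 63, 0, 0, 1],
  [16, 63, 35, 0, 1],
  [16, 63, 35, 0, 1],
  [16, 63, 35, 0, 1],
  [16, 63, 35, 0, 1],
  [16, 63, 35, 0, 1],
])

```text
t: 9.2
eef_pos: [0.4746, -0.3276, 0.1105]
tool_rot: [-0.0, 0.796, -0.605, 0.001]
contact_force: [0.2, 0.2, 0.4]
gripper_width: -0.002
```

```bash
python3 go.py .4735 -.3273 .071;python3 - <<'E'
from h import *
grab('wrist','5')
E
```

```text
t 9.2 pos [ 0.4746 -0.3276  0.1105] q [ 0.7   0.5  -0.26  1.9   0.18  0.76 -0.96] F [0.2 0.2 0.4]
tool shift mm [-0.7  1.  39.5] yawx -74.5 tilt z [ 1.7e-03 -6.0e-04 -1.0e+00]
```

View pics/wrist_5.png

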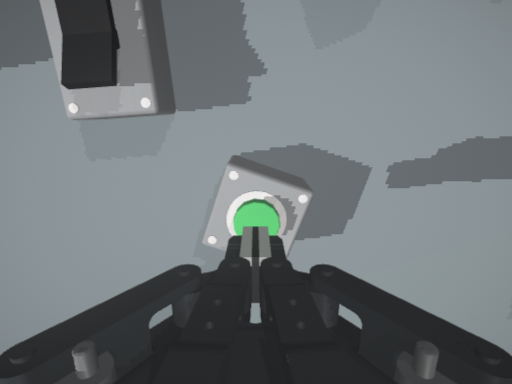

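The tips are centred on the green button laterally, at (257,225). Press to the stop, hold, look.

Call:
step_arm([
  [0, 1, 20, 0, 1],
  [0, 1, 28, 0, 1],
  [0, 1, 32, 0, 1],
  [0, 1, 35, 0, 1],
  [0, 1, 37, 0, 1],
  [0, 1, 39, 0, 1],
  [0, 1, 40, 0, 1],
  [0, 1, 41, 0, 1],
  [0, 1, 41, 0, 1],
  [0, 1, 41, 0, 1],
  [0, 1, 41, 0, 1],
])

```text
t: 10.17
eef_pos: [0.4721, -0.3282, 0.0707]
tool_rot: [0.0, 0.795, -0.606, -0.0]
contact_force: [-7.9, 5.2, 22.5]
gripper_width: -0.002
```

```bash
python3 go.py .4735 -.3273 .071
```

```text
t 10.1667 pos [ 0.4721 -0.3282  0.0707] q [ 0.69  0.56 -0.24  1.92  0.21  0.68 -0.98] F [-7.9  5.2 22.5]
tool shift mm [-0.5 -1.6 -0.3] yawx -74.6 tilt z [-6.e-04 -4.e-04 -1.e+00]
```

Hard stop reached (tip 49 mm, 22 N). Hold briefly, then release and retreat clear.

Call:
step_arm([
  [0, 0, 0, 0, 1],
  [0, 0, 0, 0, 1],
  [0, 0, -40, 0, 1],
  [0, 0, -80, 0, 1],
  [0, 0, -120, 0, 1],
  [0, 0, -150, 0, 1],
  [0, 0, -150, 0, 1],
  [120, 0, -150, 0, 1],
  [120, 0, -150, 0, 1],
  [120, 0, -150, 0, 1],
  [120, 0, -150, 0, 1],
  [120, 0, -150, 0, 1],
  [120, 0, -150, 0, 1],
  [120, 0, -150, 0, 1],
])

```text
t: 11.33
eef_pos: [0.5044, -0.4427, 0.2183]
tool_rot: [-0.0, 0.796, -0.605, -0.0]
contact_force: [0.5, -0.1, 0.2]
gripper_width: -0.002
```

```bash
python3 - <<'E'
from h import *
grab('scene','6'); c=grab('top','6')
E
sed -i 's/top_0/top_6/' m.py; python3 m.py; python3 go.py .5 -.4 .2
python3 - <<'E'
from h import *
W=pts(dict(np.load('top_6.npz')))
def prof(n,o,deg,r,w):
    a=np.radians(deg);d=W[...,:2]-np.array(o)
    x=d@[np.cos(a),np.sin(a)]*1000;y=d@[-np.sin(a),np.cos(a)]*1000
    print(n,[float(np.median(W[(x>l)&(x<=l+10)&(abs(y)<w)][:,2]).round(4)) for l in r])
prof('cover',(.5888,.2466),18.3,range(-40,40,10),35)
prof('rocker',(.5577,-.2055),19.4,range(-30,30,10),10)
E
```

```text
green 144 px 379.4 212.7 med [ 0.4728 -0.3266  0.055 ] mean [ 0.4733 -0.3268  0.055 ] zr [0.053 0.058] rect [ 473.7 -326.7] [26.1 27.5] 42.8
red 175 px 255.8 177.3 med [ 0.5422 -0.066   0.0555] mean [ 0.5416 -0.0658  0.0553] zr [0.053 0.059] rect [542.5 -66.1] [29.7 29.4] 1.3
runbox 915 px 377.6 212.7 med [ 0.4729 -0.3249  0.0457] mean [ 0.473  -0.3258  0.047 ] zr [0.04  0.057] rect [ 472.8 -327.9] [64.8 63.9] 86.3
stopbox 894 px 255.5 177.9 med [ 0.5405 -0.0658  0.0459] mean [ 0.5409 -0.0654  0.0478] zr [0.042 0.057] rect [541.3 -65.6] [63.8 64.1] 13.1
rockbox 789 px 320.5 172.3 med [ 0.5557 -0.2003  0.045 ] mean [ 0.5563 -0.2036  0.0448] zr [0.04  0.047] rect [ 557.8 -205.7] [90.  60.2] 19.5
rocker 250 px 323.3 173.2 med [ 0.5538 -0.2071  0.0575] mean [ 0.5534 -0.2069  0.0585] zr [0.053 0.066] rect [ 558.1 -205.2] [53.3 25.5] 21.1
mark 111 px 318.2 156.6 med [ 0.5928 -0.1977  0.0458] mean [ 0.5894 -0.1976  0.0479] zr [0.043 0.057] rect [ 587.9 -196.1] [25.9 53.6] 35.5
brass 1596 px 105.3 151.5 med [0.5889 0.2448 0.0712] mean [0.5869 0.2442 0.07  ] zr [0.049 0.074] rect [584.2 244.6
[... 180 characters left out ...]
d [0.5561 0.3287 0.0956] mean [0.5567 0.3302 0.092 ] zr [0.065 0.103] rect [567.2 329.9] [83.2 83.8] 17.9
stand 1267 px 276.9 109.8 med [ 0.6871 -0.1082  0.0406] mean [ 0.6885 -0.1082  0.0441] zr [0.026 0.074] rect [ 691.6 -108.7] [110.   51.4] 83.5
reamer 292 px 336.0 113.0 med [ 0.6796 -0.2302  0.0625] mean [ 0.6805 -0.2311  0.0617] zr [0.022 0.087] rect [ 682.8 -233.3] [34.4 28.1] 43.3
t 11.4333 pos [ 0.5044 -0.4427  0.2185] q [ 0.8   0.51 -0.25  1.59  0.14  1.06 -0.78] F [ 0.3 -0.4 -0.8]
tool shift mm [-42.4  -7.1  18.5] yawx -74.5 tilt z [ 3.e-04  3.e-04 -1.e+00]
cover [0.0714, 0.0714, 0.0713, 0.0713, 0.0714, 0.0713, 0.0715, 0.0714]
rocker [0.065, 0.0619, 0.0577, 0.0557, 0.0547, 0.0557]
```

View pics/top_6.png

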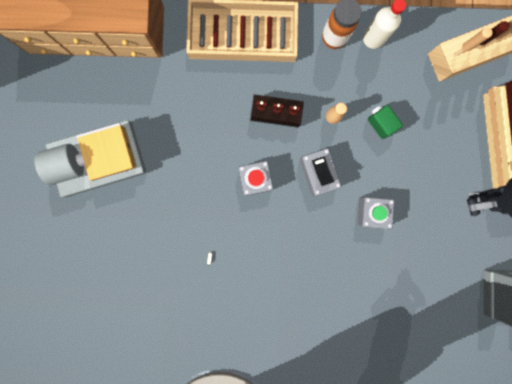

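The picture shows the cover flat, the rocker over, the green and red buttons out at 55 mm, the bystanders in place and the gripper in free air at (490,200).

```bash
python3 -c "
from station import bot
print(bot.hand_in())"
```

```text
the job is handed in; nothing more can be done
None
```

The peg shaper sequence was carried out in order: cover shut, rocker switched on, then the green button pressed, held and released. I handed the job in at about 11.4 s. `hand_in` reports no verdict, so success is judged only from my own checks.

| Part | During the push | Check afterwards |
|---|---|---|
| Cover | Hard stop at about 20 N | Level at 71 mm across its whole face |
| Rocker | Stop at about 17 N | Marked half level at 55 mm, other end up at 65 mm |
| Green button | Fully in at about 22 N, fingertips at 49 mm | Back out at 55 mm |
| Red button | Not touched | Still at 55 mm |

- **Bystanders:** The stand with the pegs and the reamer handle measured where they were at the start. I checked the nut and the sharpener only by eye in the last top picture, where they look unmoved.
- **Arm:** The gripper was clear of everything, with about 0 N of outside force.

No check failed or disagreed.

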